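# Lock the shop camera onto its counter mount

### The arm

A 7-joint arm with a two-finger parallel gripper is mounted at the origin on the work surface. World frame = base frame: x ahead of the robot, y to its left, z up, the work surface at z = 0. Lengths are in m, angles in rad, forces in N, time in s.
With the tool pointing down it reaches from about 0.4 to 0.925 m from the base axis. Payload 5.6 kg.
Tool frame: the origin (TCP) lies at the very end of the fingers, on their centre line; the grasp point (between the pads) lies behind it (bot.tcp_to_grasp is the y of the grasp point in the tool frame, in m); y points along the fingers, z is the direction in which the jaws open and shut, and the axes are right-handed (so a half turn about y gives the same grasp; the last joint's range is limited). The gripper opens to 85 mm and grips with 20 to 120 N. Pads are 22 mm wide; open, the fingers measure 114 mm over their backs; the gripper's body (76 mm by 85 mm) begins 54 mm behind the grasp point. The pads swing forward as they close: fully open they stand 13 mm farther back than shut.
Start: joints at [1.19, 0.468, -0.012, 1.603, 0.006, 1.071, -0.056], TCP at [0.215, -0.613, 0.231] pointing down, gripper open.
Joint ranges: [-2.53, 2.53], [-0.31, 2.02], [-1.57, 1.55], [0.28, 2.44], [-1.29, 4.43], [0.15, 1.84], [-2.92, 2.92]. Speed limits (rad/s): [2.57, 2.57, 3.14, 3.14, 3.14, 3.14, 3.14].

### API

Orientations are given as a unit quaternion [x, y, z, w].
In Python, from rig import bot gives the robot as it stands. The module is installed in compiled form; this text tells all that it offers.
- The arm moves only by the tool arm_command, never from a script. Its argument "steps" is one flat list of numbers, 7 for each row, row after row: the gripper command: -1 is shut, 1 is fully open, values between are in proportion, then the shift along the tool's x, y, z in cm, then the turn, a rotation vector about the tool's x, y, z in degrees. In form: [hand, dx, dy, dz, ax, ay, az, hand, dx, dy, dz, ax, ay, az, ...]. A call has 1 to 20 rows; each row shifts and turns the pose as measured when the row begins, along the tool's axes as they then stand; what a row does not reach is not made up. A row lasts 1/12 s, in which the tool goes at most 41.7 mm and 7.16 degrees, less where a joint would pass 70% of its speed; a pose out of reach is approached as far as the arm can. A call with a gripper value outside its range is refused whole. The fingers move at their own pace and stop on an object; "grip_force" is the grip in N (left out, the last holds). Time passes only in rows, so rows that do not move let the fingers close. It gives the time, the measured TCP pose, the force and the opening at its end, in the units of the state.
- bot.get_state(): the state, without advancing time (a new reading comes with each control period).
- bot.camera(name): name is "scene" or "top"; returns a dict with "pixels" (400x640x3 uint8, red, green, blue), "range_z" (400x640 float32, m along the optical axis (not along the pixel's ray), 0 where there is no reading), "camera_matrix" (3x3 intrinsics, pixels), "D" ([k1, k2, p1, p2, k3] as OpenCV has them; the pictures are not rectified), "origin" and "rotation" of the camera in the world. Camera axes: x right, y down, z forward; pixel columns grow to the right and rows downward; lengths in m; the calibration is good to about 2 mm. A picture is of the moment at which its call begins.
- bot.hand_in(): hands the job in, once; it reports no verdict.
Trained networks look in a picture, given as the dict that the camera call returned (one of the last four; its "shot" number tells which), for a name from the list of things; names that differ only in an ending like _2 or _b are one class to them, and where a whole thing is asked for, a point or a joint stands for the part that bears it (a point fixed in the world has none). Each returns a list of dicts, best first, with "p" (0 to 1); they miss things now and then, are a little off and sometimes report something else, mostly with a low value. They report only what shows in the picture. A call takes as long as a camera call. They do not tell look-alikes from the thing itself.
- bot.cut_out(picture, query): "mask" (400x640 bool, what is visible of it) and "rect" ([left, top, width, height] in pixels, round what is visible of it).
The state is a dict: "clock": time; "joint_positions": joint angles; "qd": joint speeds; "joint_efforts": joint torques, N m; "tool_pos": TCP position; "eef_rot": TCP orientation; "force": force on the tool from outside, world axes, zero at the start; "wrist_torque": the same for the moment, N m; "gripper_width": finger opening in m.
Only numpy, scipy, OpenCV 4.12 (cv2) and the standard library are available. Lean on these libraries where they do the work, as an engineer would, in place of code of your own. Each camera call takes 0.05 s, during which the arm holds its last target.

### The job

Mount the white shop camera on its round counter mount: let its three lugs down through the notches of the mount's steel ring, which may sit some degrees off the start bar, so feel or look for them. Then press it gently down against the springy plate and turn it clockwise, seen from above, not quite a quarter turn to the stop, without forcing it, so that it springs up with a click and stays locked when you let go. Leave the other goods on the counter where they are.

Things in the scene. Friction and masses are not known exactly. Their poses are not given: they have to be found in the camera images.
- camera: White shop camera, 91 mm tall, about 0.28 kg, upright and loose on the counter at the start. Origin: centre of its underside; z up its axis; x from the axis towards lug 0 (the lens faces the same way; which way it ends up facing does not matter). Grip it from above by its straight round body, 58 mm in diameter, z 26 to 57 mm (best about 50); above it a ball head 54 mm wide, top at z 91.
- flange (a point): On the camera's axis at the underside of its 64 mm flange, 15.5 mm above the camera's underside. Its height h over mouth tells the state: 11.5 mm lugs standing on top of the ring; 8.5 mm lugs dropped into the notches, camera resting on the sprung plate; under 1.5 mm pressed down enough to turn (0 = flange on the rim); 4.5 mm locked.
- lug0 (a point): Middle of lug 0, 26 mm from the camera's axis along its +x, 6 mm above its underside. Under the flange is a spigot 44 mm in diameter and 15.5 mm long with a bevelled foot; on it are three alike steel lugs 120 degrees apart, each 20 degrees wide, out to radius 28.5 mm, 4 to 8 mm above the underside, a small raised rib on the flange over each. Any lug may go in any notch.
- lug1 (a point): Middle of lug 1, 26 mm from the axis, 120 degrees counter-clockwise (seen from above) from lug 0.
- lug2 (a point): Middle of lug 2, 26 mm from the axis, 240 degrees counter-clockwise from lug 0.
- mount: White round mount screwed to the counter, 108 mm in diameter, rim 24 mm high. Origin: centre of its underside; z up; x towards the raised start bar on the rim. In it is a fixed steel bayonet ring, bore 47 mm, top flush with the rim, with three notches 120 degrees apart, each 27 degrees wide, out to radius 30.5 mm.
- mouth (a point): Centre of the mouth, on the mount's axis level with the rim, 24 mm above the counter, axes as the mount's. From each notch a track runs clockwise under the ring's 6 mm lip; a hard end stop ends it 72 degrees from the notch, and over its last part the lip is cut 3 mm higher: let go between 65 and 72 degrees from the notch, the camera springs up 3 mm and is locked.
- start_mark (a point): 26 mm from the mount's axis towards the start bar, level with the rim. One notch of the ring lies near it: the ring was clamped by hand, its notch up to 30 degrees either side of the bar. That angle is not measured: it can be seen from above, or felt when the lugs, lightly pressed and turned, drop in.
- plate (a point): Centre of the sprung contact plate's face when nothing rests on it, 7 mm below the rim on the mount's axis. The plate (39 mm in diameter) pushes the spigot up with 5 N where they first meet (h 8.5 mm), rising to 10 N with the flange on the rim (h 0). More than 60 N between camera and mount, pressing or against the end stop, damages the lugs.
- burner: Dark copper incense burner with a domed lid, 118 mm tall. Not part of the job: leave it where it is.
- bead_bowl: Small brass bowl of beads, 84 mm across. Not part of the job: leave it where it is.
- ring_box: Small open wooden box with a ring, 50 mm square. Not part of the job: leave it where it is.
- bangles: Stack of four bangles, 66 mm across. Not part of the job: leave it where it is.
- loupe: Folding loupe, 57 mm long. Not part of the job: leave it where it is.
- calculator: Grey desk calculator, 150 mm long. Not part of the job: leave it where it is.
- screwdriver: Screwdriver, 160 mm long. Not part of the job: leave it where it is.
Not all that is in view belongs to the job. What is shaped like the camera but yellow is not meant.

How it is judged:
By the outcome, as a careful person would: the job done as asked, in the order asked, and still so for the second after the job is handed in, with the robot touching nothing.
It also fails if it takes over 67 s, if anything falls off the work surface, if the arm or the gripper's body presses on something with over 40 N, if the wrist force passes 120 N, or if a joint passes its speed limit or range.

## Working session

There is one attempt and no reset: what is moved stays moved. The work goes in short steps, Python scripts to look and compute and a tool call to move; the robot and the scene stay as the last step left them, time stands still between calls to the robot, and variables do not carry over. Pictures are saved under pics/ and viewed, and the job is handed in when it is done.

Besides the shell and the picture viewer there is one more tool, called after "Request:" as name(argument=value, ...) on one line, values as JSON. arm_command: Moves the arm, as the interface text tells. Its arguments: {"type":"object","properties":{"steps":{"type":"array","items":{"type":"number"}},"grip_force":{"type":"number"}},"required":["steps"]}

```bash
mkdir -p pics
cat > h.py <<'E'
import numpy as np, cv2
from rig import bot
def save(c,n): cv2.imwrite('pics/'+n, c['pixels'][:,:,::-1])
def pts(c,uv,z=None):
    K=np.array(c['camera_matrix']);D=np.array(c['D']);uv=np.asarray(uv,float).reshape(-1,2)
    n=cv2.undistortPoints(uv.reshape(-1,1,2),K,D).reshape(-1,2)
    d=np.c_[n,np.ones(len(n))]
    R=np.array(c['rotation']);o=np.array(c['origin'])
    if R.shape!=(3,3):
        from scipy.spatial.transform import Rotation as Ro; R=Ro.from_quat(R).as_matrix()
    if z is None:
        r=c['range_z'][uv[:,1].astype(int),uv[:,0].astype(int)]
        return (d*r[:,None])@R.T+o
    w=d@R.T
    return o+w*((z-o[2])/w[:,2:3])
E
python3 - <<'E'
from h import *
for n in ['scene','top']:
    c=bot.camera(n); save(c,n+'0.png'); print(n,c['origin'],np.array(c['rotation']).tolist(),c['camera_matrix'],c['D'])
    for q in ['camera','mount']:
        for r in bot.cut_out(c,q):
            m=r['mask']; v,u=np.nonzero(m); P=pts(c,np.c_[u,v]); print(q,r['p'],r['rect'],np.median(P,0).round(3),P[:,2].max().round(3))
print(bot.get_state(),bot.tcp_to_grasp)
E
```

```text
scene [ 0.81138356 -0.40153621  0.79725696] [0.9217446012736, 0.26719809960447305, -0.07875942243304693, -0.26979440129243404] [[403.65929741   0.         324.94221692]
 [  0.         403.65929741 200.09168563]
 [  0.           0.           1.        ]] [-0.02188133  0.          0.          0.          0.        ]
camera 0.94 [342.8, 139.2, 33.2, 39.3] [0.566 0.134 0.066] 0.797
camera 0.65 [305.7, 121.3, 22.4, 33.6] [0.449 0.131 0.064] 0.797
camera 0.59 [397.4, 148.4, 28.2, 35.7] [0.68  0.175 0.064] 0.797
camera 0.58 [131.2, 284.6, 86.3, 66.8] [ 0.435 -0.36   0.015] 0.797
top [0.40644822 0.02080705 1.33614983] [0.7158403196252, -0.6962641175607162, 0.0388427642176125, -0.035779254662773874] [[455.31443557   0.         318.75754924]
 [  0.         455.31443557 198.32021807]
 [  0.           0.           1.        ]] [-0.06777988  0.          0.          0.          0.        ]
camera 0.85 [251.1, 141.9, 20.3, 22.4] [0.668 0.189 0.078] 1.336
camera 0.69 [262.2, 221.7, 21.5, 22.6] [0.439 0.143 0.078] 1.336
camera 0.66 [262.3, 178.5, 17.9, 27.3] [0.553 0.148 0.077] 1.336
mount 0.96 [365.0, 196.1, 33.6, 36.3] [ 0.504 -0.163  0.021] 1.336
{'clock': 0.3, 'joint_positions': array([ 1.19000445,  0.4678276 , -0.01160878,  1.60296773,  0.00601661,
        1.07134907, -0.0563113 ]), 'qd': array([ 5.20221712e-05, -1.93992999e-03,  1.35733776e-03, -3.40026986e-03,
        2.09667630e-04,  1.49465862e-04,  1.53325603e-04]), 'joint_efforts': array([ 1.42227254e-04, -5.31694543e+01,  2.14561110e-02, -2.51146817e+01,
        1.14118939e-02,  4.82789241e-03,  1.47079464e-05]), 'tool_pos': array([ 0.21531789, -0.6131459 ,  0.23096664]), 'eef_rot': array([-0.1188941 ,  0.69722383, -0.69687455,  0.11878123]), 'force': array([-1.00079373, -1.07214127, -0.20792201]), 'wrist_torque': array([0.00506053, 0.04105402, 0.0274556 ]), 'gripper_width': 0.08553821121310384} -0.0187
```

Run:
```python
import cv2
a=cv2.imread('pics/scene0.png');cv2.imwrite('pics/s0b.png',cv2.resize(a,(800,500),interpolation=cv2.INTER_CUBIC))
cv2.imwrite('pics/s0cams.png',cv2.resize(a[105:195,290:440],None,fx=5,fy=5,interpolation=cv2.INTER_CUBIC))
b=cv2.imread('pics/top0.png');cv2.imwrite('pics/t0b.png',cv2.resize(b[120:260,230:430],None,fx=4,fy=4,interpolation=cv2.INTER_CUBIC))
```

```text
(no output)
```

View pics/s0b.png

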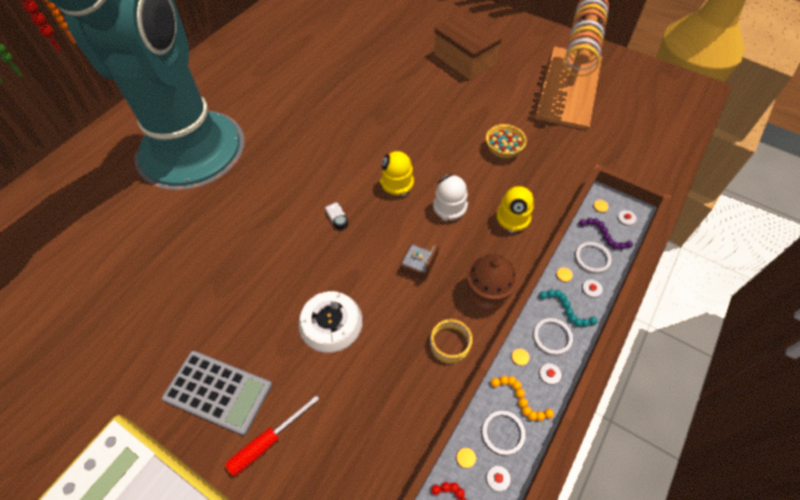

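View pics/s0cams.png

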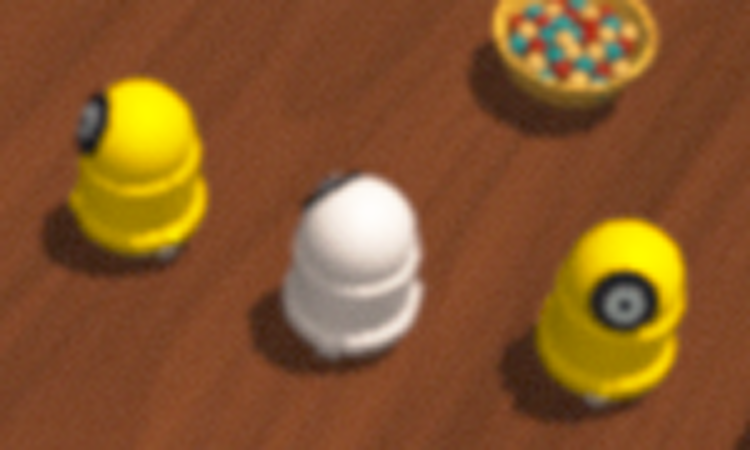

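View pics/t0b.png

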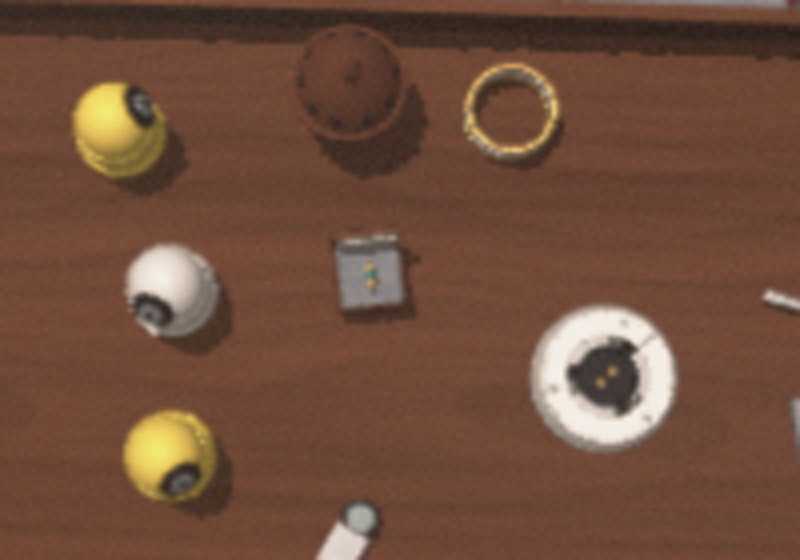

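```bash
cat >> h.py <<'E'
def rect(c,cx,cy,z,half,px=600):
    # world top-down: image right=+x? use right=-y, up=+x
    s=2*half/px
    uu,vv=np.meshgrid(np.arange(px),np.arange(px))
    X=cx+(px/2-vv)*s; Y=cy+(px/2-uu)*s
    W=np.stack([X,Y,np.full_like(X,z)],-1).reshape(-1,3).astype(float)
    return cv2.remap(c['pixels'][:,:,::-1].copy(),*[a.astype(np.float32).reshape(px,px) for a in proj(c,W).T],cv2.INTER_CUBIC)
def proj(c,W):
    from scipy.spatial.transform import Rotation as Ro
    R=np.array(c['rotation']); R=R if R.shape==(3,3) else Ro.from_quat(R).as_matrix()
    rv,_=cv2.Rodrigues(R.T); t=-R.T@np.array(c['origin'])
    return cv2.projectPoints(np.asarray(W,float).reshape(-1,1,3),rv,t,np.array(c['camera_matrix']),np.array(c['D']))[0].reshape(-1,2)
E
python3 - <<'E'
from h import *
# average few frames
for n in ['top','scene']:
    c=bot.camera(n); c2=bot.camera(n)
    c['pixels']=((c['pixels'].astype(int)+c2['pixels'])//2).astype(np.uint8)
    hsv=cv2.cvtColor(c['pixels'],cv2.COLOR_RGB2HSV)
    white=((hsv[...,1]<70)&(hsv[...,2]>110)).astype(np.uint8)
    uv=proj(c,[[.504,-.163,.024],[.553,.148,.06]])
    lab=cv2.connectedComponentsWithStats(white)
    for p in uv:
        d=[(np.hypot(*(lab[3][i]-p)),i) for i in range(1,lab[0]) if lab[2][i,4]>120]
        i=min(d)[1]
        m=(lab[1]==i).astype(np.uint8)
        cnt=max(cv2.findContours(m,0,1)[0],key=len)
        hull=cv2.convexHull(cnt)
        print(n,p,lab[2][i],lab[3][i],'hullcircle',cv2.minEnclosingCircle(hull))
        Pz=pts(c,hull.reshape(-1,2)+0.0,.024)
        print('  z24 hull ellipse',cv2.minEnclosingCircle(Pz[:,:2].astype(np.float32)), pts(c,[lab[3][i]],.05))
    cv2.imwrite(f'pics/m_{n}.png',rect(c,.504,-.163,.024,.06))
    cv2.imwrite(f'pics/c_{n}.png',rect(c,.553,.148,.064,.06))
E
python3 -c "
import cv2,numpy as np
for k in 'mc': cv2.imwrite('pics/%s2.png'%k,cv2.resize(np.hstack([cv2.imread('pics/%s_top.png'%k),cv2.imread('pics/%s_scene.png'%k)]),(800,400)))"
```

```text
top [380.55910128 214.33596433] [363 196  37  37 855] [380.33216374 214.19532164] hullcircle ((380.58197021484375, 213.89344787597656), 18.45756721496582)
  z24 hull ellipse ((0.5049557089805603, -0.1630488783121109), 0.05365484207868576) [[ 0.50244917 -0.15870689  0.05      ]]
top [272.51494037 193.06629087] [262 181  22  23 348] [272.87356322 191.17816092] hullcircle ((271.8673400878906, 192.15306091308594), 11.515846252441406)
  z24 hull ellipse ((0.5599496364593506, 0.15368732810020447), 0.033704329282045364) [[0.55958299 0.1481829  0.05      ]]
scene [262.56344688 251.91005096] [ 239  233   51   49 1618] [264.08714462 257.85105068] hullcircle ((263.7982482910156, 257.35089111328125), 25.602088928222656)
  z24 hull ellipse ((0.512179434299469, -0.16933131217956543), 0.055957403033971786) [[ 0.52488848 -0.17990421  0.05      ]]
scene [357.5828048  153.31314331] [347 140  27  36 768] [360.60807292 158.25130208] hullcircle ((359.5, 157.5), 18.06941032409668)
  z24 hull ellipse ((0.550337553024292, 0.16755443811416626), 0.05623503401875496) [[0.56295352 0.14630085 0.05      ]]
```

View pics/m2.png

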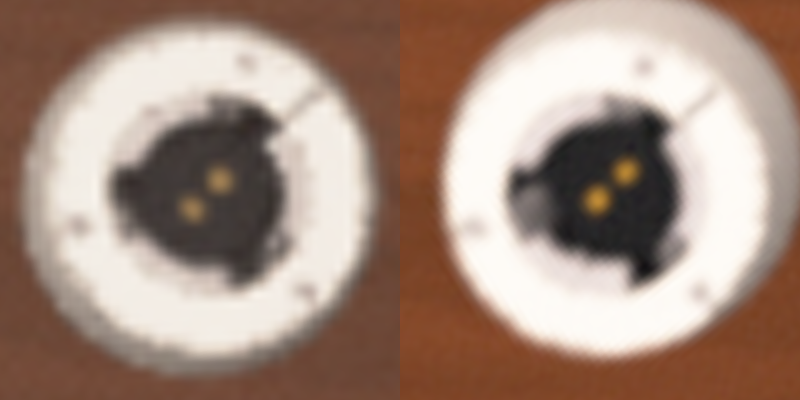

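View pics/c2.png

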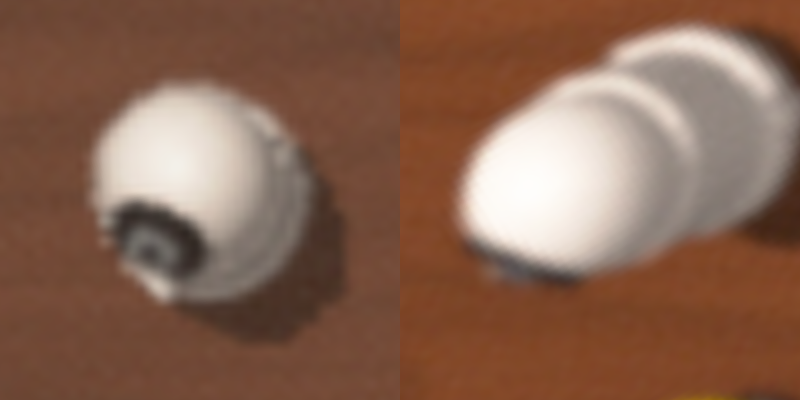

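Run:
```python
from h import *
from scipy.optimize import least_squares, minimize
out=[]
for n in ['top','scene']:
    fs=[bot.camera(n) for _ in range(3)]; c=fs[0]; c['pixels']=np.mean([f['pixels'] for f in fs],0).astype(np.uint8)
    im=rect(c,.5073,-.1642,.024,.066,660).astype(float) # .2mm/px
    g=cv2.GaussianBlur(im.mean(2),(0,0),2)
    # screws circle: dark spots between r 36..48 
    def at(x,y): # world
        v=330-(x-.5073)/.0002; u=330-(y+.1642)/.0002
        return cv2.remap(g.astype(np.float32),np.float32(u).reshape(1,-1),np.float32(v).reshape(1,-1),1)[0]
    th=np.radians(np.arange(0,360,2))
    # bore edge: boundary dark/white for each direction; robust circle fit r=23.5
    E=[];O=[]
    for t in th:
        r=np.arange(.015,.033,.0002); p=at(.5073+r*np.cos(t),-.1642+r*np.sin(t))
        k=np.argmax(np.diff(p)); E.append((.5073+r[k]*np.cos(t),-.1642+r[k]*np.sin(t)))
    E=np.array(E)
    f=least_squares(lambda q:np.hypot(E[:,0]-q[0],E[:,1]-q[1])-q[2],[.507,-.164,.0235],loss='soft_l1',f_scale=.0007)
    print(n,'bore',f.x)
    pol=np.zeros((200,720,3),np.uint8)
    cx,cy=.5073,-.1642
    R=np.arange(200)*.0003; T=np.radians(np.arange(720)/2-180)
    RR,TT=np.meshgrid(R,T,indexing='ij')
    W=np.stack([cx+RR*np.cos(TT),cy+RR*np.sin(TT),0*RR+.024],-1).reshape(-1,3)
    uv=proj(c,W).astype(np.float32)
    pol=cv2.remap(c['pixels'][:,:,::-1].copy(),uv[:,0].reshape(200,720),uv[:,1].reshape(200,720),cv2.INTER_CUBIC)
    out.append(pol)
o=np.vstack(out)
for k in range(0,720,60): cv2.putText(o,str(k//2-180),(k,10),0,.35,(0,255,255),1)
cv2.imwrite('pics/pol.png',o)
```

```text
top bore [ 0.50609954 -0.16543163  0.02324879]
scene bore [ 0.5067772  -0.1649942   0.02233863]
```

View pics/pol.png

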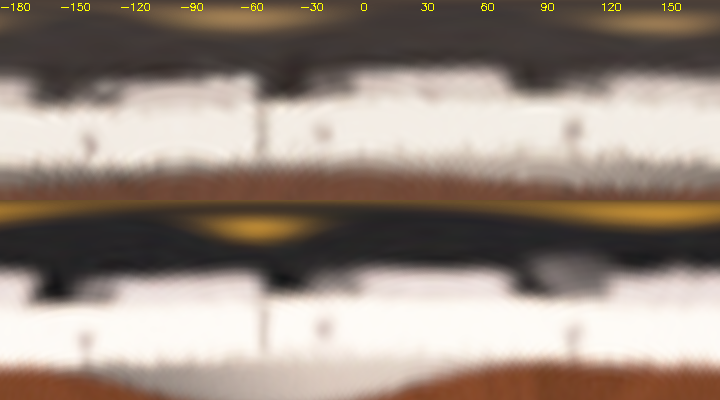

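Run:
```python
from h import *
from scipy.optimize import minimize
a=np.linspace(0,2*np.pi,48,endpoint=False)
def circ(r,z): return np.c_[r*np.cos(a),r*np.sin(a),0*a+z]
S=[]
for el in np.linspace(-.3,1.5,9): S.append(circ(.027*np.cos(el),.064+.027*np.sin(el)))
M=np.vstack([circ(.032,.0155),circ(.032,.020),circ(.029,.026),circ(.029,.057)]+S)
SS=4; 
for n in ['top','scene']:
    fs=[bot.camera(n) for _ in range(3)]; c=fs[0]
    r=[r for r in bot.cut_out(fs[-1],'camera')]
    px=np.mean([f['pixels'] for f in fs],0).astype(np.uint8)
    p0=proj(c,[[.558,.150,.05]])[0]
    best=min(r,key=lambda q:np.hypot(q['rect'][0]+q['rect'][2]/2-p0[0],q['rect'][1]+q['rect'][3]/2-p0[1]))
    hsv=cv2.cvtColor(px,cv2.COLOR_RGB2HSV)
    print(n,best['p'],best['rect'])
    m1=best['mask'].astype(np.uint8)
    white=((hsv[...,1]<80)&(hsv[...,2]>100)).astype(np.uint8)
    lab=cv2.connectedComponentsWithStats(white); l=min((np.hypot(*(lab[3][i]-p0)),i) for i in range(1,lab[0]) if lab[2][i,4]>100)[1]
    m2=(lab[1]==l).astype(np.uint8)
    for m in (m1,m2):
        cnt=np.vstack(cv2.findContours(m,0,1)[0]); h=cv2.convexHull(cnt)
        big=np.zeros((400,640),np.uint8)
        x0,y0=int(p0[0])-30,int(p0[1])-30
        Mk=np.zeros((60,60),np.uint8); cv2.fillPoly(Mk,[h-np.array([x0,y0])],1)
        Mb=cv2.resize(Mk,None,fx=10,fy=10,interpolation=cv2.INTER_LINEAR)
        def cost(q):
            W=M+[q[0],q[1],0]; uv=(proj(c,W)-[x0,y0]+.5)*10
            hh=cv2.convexHull(uv.astype(np.float32)).round().astype(int)
            A=np.zeros_like(Mb); cv2.fillPoly(A,[hh],1); return (A!=Mb).mean()
        bb=min((minimize(cost,[.558+dx,.150+dy],method='Nelder-Mead',options=dict(initial_simplex=[[.558+dx,.15+dy],[.563+dx,.15+dy],[.558+dx,.155+dy]])) for dx in(-.004,.004) for dy in (-.004,.004)),key=lambda s:s.fun)
        print(bb.x,bb.fun, Mb.mean())
    if n=='scene': print('lug',pts(c,[[356,175.5]],.004))
    C=np.array([.560,.150])
    crop=px[y0:y0+60,x0:x0+60,::-1]; im=cv2.resize(crop,None,fx=8,fy=8,interpolation=cv2.INTER_CUBIC)
    uv=(proj(c,M+[bb.x[0],bb.x[1],0])-[x0,y0]+.5)*8
    cv2.polylines(im,[cv2.convexHull(uv.astype(np.float32)).astype(int)],True,(0,255,0),1)
    for k in range(0,480,80): cv2.putText(im,f'{x0+k//8}',(k,10),0,.35,(255,255,255),1);cv2.putText(im,f'{y0+k//8}',(0,k+10),0,.35,(255,255,255),1)
    cv2.imwrite(f'pics/fit_{n}.png',im)
cv2.imwrite('pics/fit.png',cv2.resize(np.hstack([cv2.imread('pics/fit_top.png'),cv2.imread('pics/fit_scene.png')]),(800,400)))
```

```text
top 0.88 [263.5, 181.6, 21.1, 22.8]
[0.56029457 0.15272792] 0.007016666666666667 0.10621111111111112
[0.5600777  0.15226038] 0.006822222222222223 0.11844444444444445
scene 0.91 [343.6, 137.5, 32.7, 39.8]
[0.55792617 0.15199229] 0.016969444444444443 0.22868888888888889
[0.55960025 0.15313333] 0.01608611111111111 0.22596666666666668
lug [[0.56456986 0.12762852 0.004     ]]
```

View pics/fit.png

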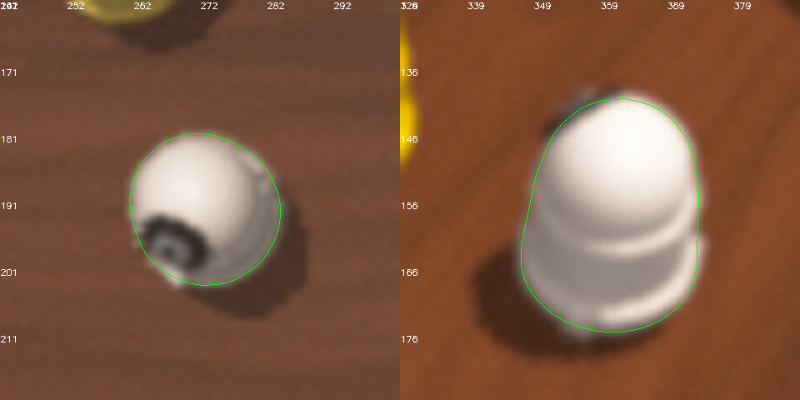

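Run:
```python
from h import *
c=bot.camera('top'); C=np.array([.560,.1525])
for uv,zs in (([266.7,197.7],(.06,.065,.07,.075,.08)),([268.1,202.6],(.006,.012,.018,.05,.07))):
  for z in zs:
    p=pts(c,[uv],z)[0][:2]-C; print(uv,z,(p*1000).round(1),np.hypot(*p).round(4),np.degrees(np.arctan2(p[1],p[0])).round(1))
s=bot.get_state()
from scipy.spatial.transform import Rotation as R
print(R.from_quat(s['eef_rot']).as_matrix().round(3))
c=bot.camera('top')
# polar, recentred, high zoom r 20..36 mm
cx,cy=.5064,-.1652
Rr=np.arange(160)*.0001+.020; T=np.radians(np.arange(800)*.45-180)
RR,TT=np.meshgrid(Rr,T,indexing='ij'); o=[]
for n in('top','scene'):
    fs=[bot.camera(n) for _ in range(3)]; c=fs[0]; px=np.mean([f['pixels'] for f in fs],0).astype(np.uint8)
    uv=proj(c,np.stack([cx+RR*np.cos(TT),cy+RR*np.sin(TT),0*RR+.024],-1).reshape(-1,3)).astype(np.float32)
    o.append(cv2.remap(px[:,:,::-1].copy(),uv[:,0].reshape(RR.shape),uv[:,1].reshape(RR.shape),cv2.INTER_CUBIC))
o=np.vstack(o)
for d in range(-180,180,20): cv2.putText(o,str(d),(int((d+180)/.45),10),0,.35,(0,255,255),1); o[155:165,int((d+180)/.45)]=(0,0,255)
cv2.imwrite('pics/pol2.png',o)
```

```text
[266.7, 197.7] 0.06 [-20.6  11.4] 0.0235 151.0
[266.7, 197.7] 0.065 [-21.1  10.8] 0.0237 152.8
[266.7, 197.7] 0.07 [-21.6  10.3] 0.024 154.6
[266.7, 197.7] 0.075 [-22.2   9.7] 0.0242 156.3
[266.7, 197.7] 0.08 [-22.7   9.2] 0.0245 158.0
[268.1, 202.6] 0.006 [-29.3  12.8] 0.032 156.5
[268.1, 202.6] 0.012 [-29.9  12.1] 0.0322 157.9
[268.1, 202.6] 0.018 [-30.4  11.5] 0.0325 159.4
[268.1, 202.6] 0.05 [-33.4   8. ] 0.0344 166.5
[268.1, 202.6] 0.07 [-35.3   5.8] 0.0358 170.6
[[-0.944  0.     0.331]
 [-0.331 -0.    -0.944]
 [-0.    -1.     0.   ]]
```

View pics/pol2.png

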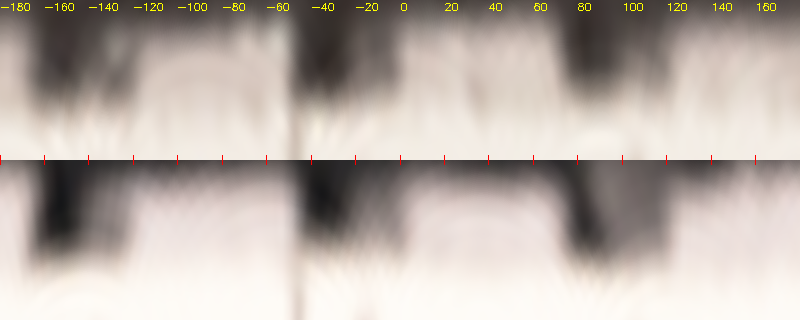

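Request:
arm_command(steps=[1,-2.76,0,-2.9,0,0,0,1,-2.76,0,-2.9,0,0,0,1,-2.76,0,-2.9,0,0,0,1,-2.76,0,-2.9,0,0,0,1,-2.76,0,-2.9,0,0,0,1,-2.76,0,-2.9,0,0,0,1,-2.76,0,-2.9,0,0,0,1,-2.76,0,-2.9,0,0,0,1,-2.76,0,-2.9,0,0,0,1,-2.76,0,-2.9,0,0,0,1,-2.76,0,-2.9,0,0,0,1,-2.76,0,-2.9,0,0,0,1,-2.76,0,-2.9,0,0,0,1,-2.76,0,-2.9,0,0,0,1,-2.76,0,-2.9,0,0,0,1,-2.76,0,-2.9,0,0,0,1,-2.76,0,-2.9,0,0,0,1,-2.76,0,-2.9,0,0,0,1,0,0,0,0,0,0], grip_force=50)

```text
clock: 3.18
tool_pos: [0.5242, 0.0666, 0.2306]
eef_rot: [0.111, -0.694, 0.701, -0.118]
force: [-0.3, -0.2, 0.5]
gripper_width: 0.0854
```

```bash
cat >> h.py <<'E'
def st(tx=None,ty=None,tz=None):
    from scipy.spatial.transform import Rotation as Ro
    s=bot.get_state(); R=Ro.from_quat(s['eef_rot']).as_matrix(); p=s['tool_pos']
    print('t',round(s['clock'],2),'p',p.round(4),'yaw z',np.degrees(np.arctan2(R[1,2],R[0,2])).round(2),'y',R[:,1].round(3),'F',s['force'].round(2),'M',s['wrist_torque'].round(2),'w',round(s['gripper_width'],4),'q7',s['joint_positions'][6].round(2))
    if tx is not None:
        d=np.array([tx,ty,p[2] if tz is None else tz])-p
        print('tool delta cm',(R.T@d*100).round(2))
E
python3 -c "
from h import *; st(.56,.1525,.2)"
```

```text
t 3.18 p [0.5242 0.0666 0.2306] yaw z -71.32 y [ 0.011 -0.008 -1.   ] F [-0.3  -0.17  0.5 ] M [0.06 0.03 0.04] w 0.0854 q7 -1.59
tool delta cm [-6.12  3.03 -7.03]
```

Request:
arm_command(steps=[1,-3.0,0,-3.5,0,0,0,1,-3.0,0,-3.5,0,0,0,1,0,0,0,0,-7,0,1,0,0,0,0,-7,0,1,0,0,0,0,-7,0,1,0,0,0,0,-7,0,1,0,0,0,0,-7,0,1,0,0,0,0,-7,0,1,0,0,0,0,0,0])

```text
clock: 3.93
tool_pos: [0.5548, 0.1482, 0.2299]
eef_rot: [0.36, -0.604, 0.611, -0.364]
force: [0.5, 0.9, 0.3]
gripper_width: 0.0856
```

```bash
cat >> h.py <<'E'
def lev():
    from scipy.spatial.transform import Rotation as Ro
    s=bot.get_state(); R=Ro.from_quat(s['eef_rot']).as_matrix(); y=R[:,1]
    a=np.cross(y,[0,0,-1]); print('level rotvec tool deg',np.degrees(R.T@a).round(2))
E
python3 -c "
from h import *; st(.56,.1525,.12);lev()"
```

```text
t 3.93 p [0.5548 0.1482 0.2299] yaw z -28.42 y [ 0.011 -0.006 -1.   ] F [0.47 0.85 0.33] M [-0.01 -0.01  0.02] w 0.0856 q7 -1.06
tool delta cm [-0.63 10.99  0.11]
level rotvec tool deg [-0.73  0.   -0.  ]
```

Request:
arm_command(steps=[1,-0.63,0,0.1,-0.7,0,0,1,0,3.8,0,0,0,0,1,0,3.8,0,0,0,0,1,0,3,0,0,0,0,1,0,0,0,0,0,0])

```text
clock: 4.35
tool_pos: [0.5639, 0.1535, 0.124]
eef_rot: [0.353, -0.61, 0.612, -0.359]
force: [0.2, 0.6, 0.4]
gripper_width: 0.0853
```

```bash
python3 -c "
from h import *; st(.56,.1525,.034);lev()
c=bot.camera('scene');save(c,'s1.png'); a=c['pixels'][60:260,240:500,::-1]; cv2.imwrite('pics/s1b.png',cv2.resize(a,None,fx=3,fy=3,interpolation=2))"
```

```text
t 4.35 p [0.5639 0.1535 0.124 ] yaw z -29.54 y [ 0.008  0.002 -1.   ] F [0.15 0.64 0.37] M [-0.04  0.1  -0.07] w 0.0853 q7 -1.16
tool delta cm [ 0.33  9.   -0.34]
level rotvec tool deg [-0.35 -0.   -0.33]
```

View pics/s1b.png

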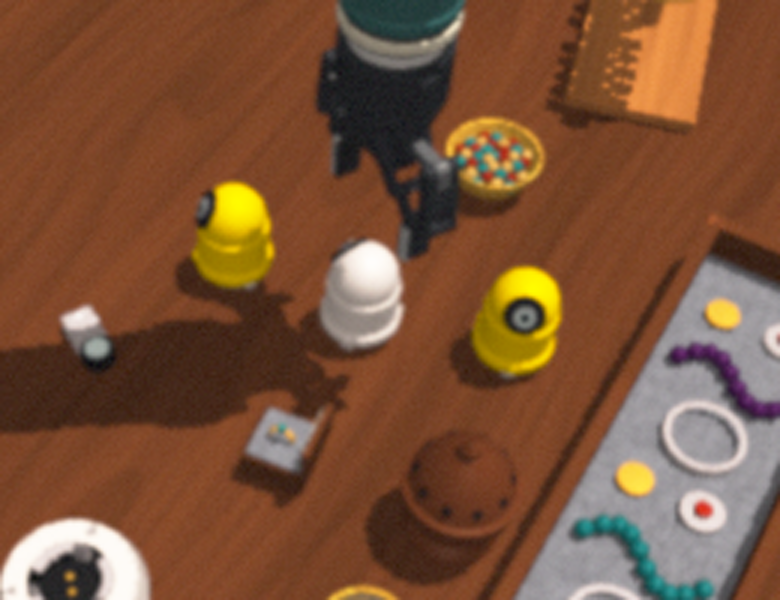

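Request:
arm_command(steps=[1,0.33,0,-0.34,-0.3,0,-0.3,1,0,2.5,0,0,0,0,1,0,2.5,0,0,0,0,1,0,2.0,0,0,0,0,1,0,0,0,0,0,0])

```text
clock: 4.82
tool_pos: [0.5688, 0.1562, 0.0661]
eef_rot: [0.347, -0.61, 0.614, -0.361]
force: [0.4, -0.3, -0.1]
gripper_width: 0.0851
```

```bash
python3 -c "
from h import *; st(.56,.1525,.034);lev()"
```

```text
t 4.82 p [0.5688 0.1562 0.0661] yaw z -29.95 y [ 0.02   0.005 -1.   ] F [ 0.44 -0.28 -0.09] M [-0.09  0.05  0.06] w 0.0851 q7 -1.22
tool delta cm [ 0.8   3.19 -0.62]
level rotvec tool deg [-0.85 -0.   -0.81]
```

Request:
arm_command(steps=[1,0.8,0,-0.62,-0.8,0,-0.8,1,0,0,0,0,0,0,1,0,0,0,0,0,0])

```text
clock: 5.07
tool_pos: [0.5615, 0.1534, 0.0718]
eef_rot: [0.352, -0.612, 0.613, -0.355]
force: [0.2, -0.2, 0.2]
gripper_width: 0.0854
```

```bash
python3 -c "
from h import *; st(.56,.1525,.034);lev()"
```

```text
t 5.07 p [0.5615 0.1534 0.0718] yaw z -30.04 y [ 0.005  0.001 -1.   ] F [ 0.19 -0.17  0.24] M [ 0.04 -0.01 -0.03] w 0.0854 q7 -1.21
tool delta cm [ 0.16  3.77 -0.1 ]
level rotvec tool deg [-0.24  0.   -0.2 ]
```

Request:
arm_command(steps=[1,0.16,0.6,-0.1,-0.24,0,-0.2,1,0.08,1.0,-0.06,-0.1,0,-0.1,1,0.08,1.0,-0.06,-0.1,0,-0.1,1,0.08,0.8,-0.06,-0.1,0,-0.1,1,0,0,0,0,0,0,1,0,0,0,0,0,0])

```text
clock: 5.57
tool_pos: [0.5591, 0.1513, 0.0384]
eef_rot: [0.354, -0.613, 0.613, -0.352]
force: [1.1, -1.0, -0.1]
gripper_width: 0.0854
```

```bash
python3 -c "
from h import *; st(.56,.1525,.034);lev()"
```

```text
t 5.57 p [0.5591 0.1513 0.0384] yaw z -30.12 y [-0.002 -0.001 -1.   ] F [ 1.06 -0.99 -0.07] M [ 0.01  0.02 -0.05] w 0.0854 q7 -1.23
tool delta cm [-0.15  0.44  0.01]
level rotvec tool deg [0.07 0.   0.12]
```

Request:
arm_command(steps=[1,-0.15,0.4,0,0,0,0.1,1,0,0,0,0,0,0,-1,0,0,0,0,0,0,-1,0,0,0,0,0,0,-1,0,0,0,0,0,0,-1,0,0,0,0,0,0,-1,0,0,0,0,0,0,-1,0,0,0,0,0,0,-1,0,0,0,0,0,0,-1,0,0,0,0,0,0], grip_force=50)

```text
clock: 6.4
tool_pos: [0.56, 0.1529, 0.0338]
eef_rot: [-0.353, 0.613, -0.612, 0.353]
force: [-0.3, -0.3, -1.1]
gripper_width: 0.0567
```

```bash
python3 -c "
from h import *; st(.56,.1525,.034);lev()"
```

```text
t 6.4 p [0.56   0.1529 0.0338] yaw z -30.12 y [-0.001  0.001 -1.   ] F [-0.27 -0.28 -1.07] M [ 0.04  0.02 -0.03] w 0.0567 q7 -1.24
tool delta cm [ 0.03 -0.02  0.02]
level rotvec tool deg [0.09 0.   0.01]
```

Request:
arm_command(steps=[-1,0,-1,0,0,0,0,-1,0,-3,0,0,0,0,-1,0,-4,0,0,0,0,-1,0,-4,0,0,0,0,-1,0,-3,0,0,0,0,-1,0,0,0,0,0,0,-1,0,0,0,0,0,0])

```text
clock: 6.98
tool_pos: [0.5569, 0.1525, 0.1905]
eef_rot: [-0.357, 0.614, -0.611, 0.35]
force: [-0.4, -0.1, -3.0]
gripper_width: 0.0563
```

```bash
python3 -c "
from h import *; st(.5065,-.1650,.18);lev()
c=bot.camera('scene');save(c,'s2.png'); a=c['pixels'][60:260,240:500,::-1]; cv2.imwrite('pics/s2b.png',cv2.resize(a,None,fx=3,fy=3,interpolation=2))"
```

```text
t 6.98 p [0.5569 0.1525 0.1905] yaw z -30.0 y [-0.01  -0.001 -1.   ] F [-0.42 -0.1  -2.96] M [-0.04  0.03  0.03] w 0.0563 q7 -1.11
tool delta cm [30.01  1.14 11.52]
level rotvec tool deg [0.44 0.   0.35]
```

View pics/s2b.png

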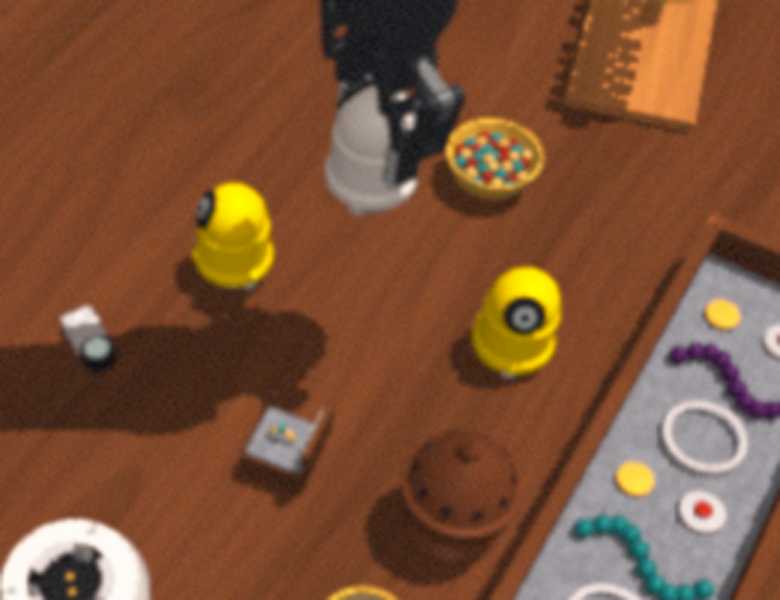

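Request:
arm_command(steps=[-1,3.75,0,1.44,0,0,0,-1,3.75,0,1.44,0,0,0,-1,3.75,0,1.44,0,0,0,-1,3.75,0,1.44,0,0,0,-1,3.75,0,1.44,0,0,0,-1,3.75,0,1.44,0,0,0,-1,3.75,0,1.44,0,0,0,-1,0,0,0,0,-7,0,-1,0,0,0,0,-7,0,-1,0,0,0,0,-7,0,-1,0,0,0,0,-7,0,-1,0,0,0,0,-7,0,-1,0,0,0,0,-7,0,-1,0,0,0,0,0,0,-1,0,0,0,0,0,0])

```text
clock: 8.28
tool_pos: [0.4945, -0.1354, 0.1662]
eef_rot: [0.563, -0.454, 0.419, -0.549]
force: [-0.3, 0.1, -2.4]
gripper_width: 0.0564
```

```bash
python3 -c "
from h import *; st(.5065,-.1650,.10);lev()"
```

```text
t 8.28 p [ 0.4945 -0.1354  0.1662] yaw z 13.78 y [-0.051  0.014 -0.999] F [-0.27  0.11 -2.36] M [ 0.01 -0.06  0.01] w 0.0564 q7 0.13
tool delta cm [3.33 6.51 0.77]
level rotvec tool deg [ 2.65  0.   -1.45]
```

Request:
arm_command(steps=[-1,1.6,0,0.4,2.65,0,-1.45,-1,1.7,0,0.2,0,-2.2,0,-1,0,0,0,0,0,0,-1,0,0,0,0,0,0])

```text
clock: 8.62
tool_pos: [0.5061, -0.1653, 0.162]
eef_rot: [0.563, -0.43, 0.427, -0.562]
force: [-0.7, 1.0, -2.4]
gripper_width: 0.0562
```

```bash
python3 -c "
from h import *; st(.5065,-.1650,.10);lev()"
```

```text
t 8.62 p [ 0.5061 -0.1653  0.162 ] yaw z 15.43 y [-0.004  0.003 -1.   ] F [-0.74  1.02 -2.43] M [0.06 0.05 0.01] w 0.0562 q7 0.2
tool delta cm [0.01 6.2  0.07]
level rotvec tool deg [ 0.2   0.   -0.21]
```

Request:
arm_command(steps=[-1,0.05,2.0,0,0.2,0,-0.2,-1,0.05,2.0,0,0,0,0,-1,0.05,2.0,0,0,0,0,-1,0.05,2.0,0,0,0,0,-1,0,0,0,0,0,0,-1,0,0,0,0,0,0])

```text
clock: 9.12
tool_pos: [0.5062, -0.1639, 0.0789]
eef_rot: [0.56, -0.432, 0.431, -0.56]
force: [0.1, -0.1, -2.0]
gripper_width: 0.0563
```

```bash
python3 -c "
from h import *; st(.5065,-.1650,.068);lev()"
```

```text
t 9.12 p [ 0.5062 -0.1639  0.0789] yaw z 14.78 y [-0.001  0.001 -1.   ] F [ 0.09 -0.05 -2.02] M [ 0.01 -0.02  0.06] w 0.0563 q7 0.09
tool delta cm [0.11 1.09 0.  ]
level rotvec tool deg [ 0.06 -0.   -0.06]
```

Request:
arm_command(steps=[-1,0.1,1.0,0,0,-0.8,0,-1,0,0,0,0,0,0,-1,0,0,0,0,0,0])

```text
clock: 9.37
tool_pos: [0.5077, -0.164, 0.0701]
eef_rot: [-0.563, 0.427, -0.428, 0.564]
force: [1.4, 0.4, -2.7]
gripper_width: 0.0562
```

```bash
python3 -c "
from h import *; st(.5065,-.1650,.068);lev()
o=[]
for n,(x,y) in dict(scene=(215,185),top=(340,170)).items():
  c=bot.camera(n);save(c,n+'3.png'); a=c['pixels'][y:y+100,x:x+100,::-1]; o.append(cv2.resize(a,None,fx=4,fy=4,interpolation=2))
cv2.imwrite('pics/x3.png',np.hstack(o))"
```

```text
t 9.37 p [ 0.5077 -0.164   0.0701] yaw z 15.62 y [ 0.001  0.    -1.   ] F [ 1.41  0.36 -2.65] M [ 0.03 -0.04 -0.03] w 0.0562 q7 0.09
tool delta cm [ 0.06  0.21 -0.14]
level rotvec tool deg [-0.05  0.   -0.  ]
```

View pics/x3.png

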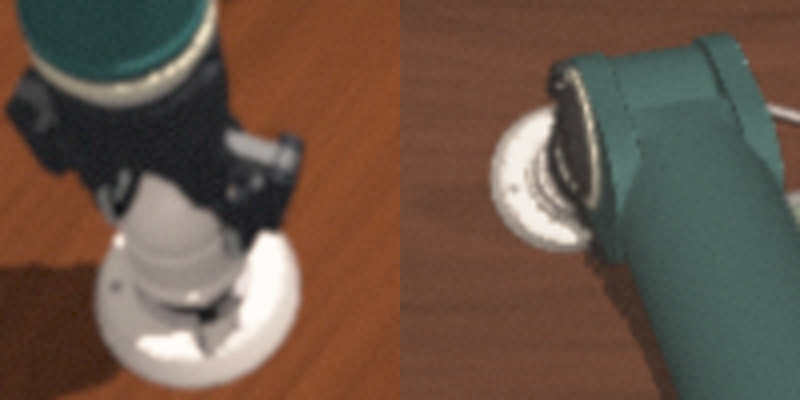

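```bash
python3 -c "
from h import *
c=bot.camera('scene')
C=np.array([.5077,-.164]);b=.0701-.0338
for nm,ctr,r,z,angs in (('lug top',C,.0285,b+.006,(-52,-44,-36,-28,-20)),('notch',np.array([.5065,-.165]),.028,.024,(-49,-36,-23))):
  for a in angs:
    t=np.radians(a); p=proj(c,[[ctr[0]+r*np.cos(t),ctr[1]+r*np.sin(t),z]])[0]; print(nm,a,((p-[215,185]+.5)*4).round(0))
a=c['pixels'][240:280,240:290,::-1]; cv2.imwrite('pics/x4.png',cv2.resize(a,None,fx=14,fy=14,interpolation=2))
"
```

```text
lug top -52 [193. 310.]
lug top -44 [201. 309.]
lug top -36 [209. 307.]
lug top -28 [216. 304.]
lug top -20 [223. 300.]
notch -49 [198. 324.]
notch -36 [210. 321.]
notch -23 [221. 316.]
```

View pics/x4.png

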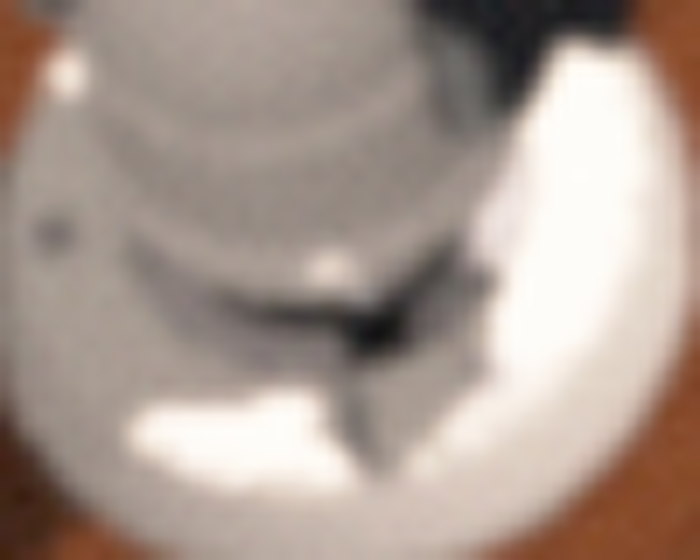

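```bash
python3 -c "
from h import *
c=bot.camera('scene')
C=np.array([.5077,-.164])
for uv in ([262.9,258.6],[244.4,244.9]):
  for z in (.050,.053,.056,.060):
    p=pts(c,[uv],z)[0][:2]-C; print(uv,z,np.hypot(*p).round(4),np.degrees(np.arctan2(p[1],p[0])).round(1))
p=pts(c,[[240+372/14-.5,240+335/14-.5]],.024)[0][:2]-[.5065,-.165]; print('notch dark',p,np.degrees(np.arctan2(p[1],p[0])))
for uv in ([340,385],[350,345],[400,325],[470,270],[485,285]):
  p=pts(c,[[240+uv[0]/14-.5,240+uv[1]/14-.5]],.024)[0][:2]-[.5065,-.165]; print(uv,np.hypot(*p),np.degrees(np.arctan2(p[1],p[0])))
"
```

```text
[262.9, 258.6] 0.05 0.0246 -48.9
[262.9, 258.6] 0.053 0.026 -48.2
[262.9, 258.6] 0.056 0.0274 -47.7
[262.9, 258.6] 0.06 0.0293 -47.0
[244.4, 244.9] 0.05 0.0374 -157.4
[244.4, 244.9] 0.053 0.0365 -155.3
[244.4, 244.9] 0.056 0.0357 -153.0
[244.4, 244.9] 0.06 0.0346 -149.9
notch dark [ 0.01947147 -0.01506764] -37.73383133089363
[340, 385] 0.031390205270855454 -49.788308050566684
[350, 345] 0.025297995563065317 -45.65196565180116
[400, 325] 0.024865217488456916 -27.711203455657508
[470, 270] 0.025545405837987287 2.5562412687376534
[485, 285] 0.028842961246931895 0.7456190611653304
```

```bash
python3 -c "
from h import *
c=bot.camera('scene')
a=c['pixels'][220:280,235:295,::-1]; im=cv2.resize(a,None,fx=10,fy=10,interpolation=2)
t=np.linspace(0,2*np.pi,90)
def circ(C,r,z,col):
  p=(proj(c,np.c_[C[0]+r*np.cos(t),C[1]+r*np.sin(t),0*t+z])-[235,220]+.5)*10
  cv2.polylines(im,[p.astype(int)],True,col,1)
C=[.5077,-.164];b=.0363
circ(C,.032,b+.0155,(0,255,0));circ(C,.029,b+.026,(0,255,255));circ(C,.029,b+.057,(0,255,255));circ(C,.022,b,(255,0,255))
M=[.5065,-.165]
circ(M,.054,.024,(255,0,0));circ(M,.0235,.024,(255,0,0))
cv2.imwrite('pics/x5.png',im)
"
```

```text
(no output)
```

View pics/x5.png

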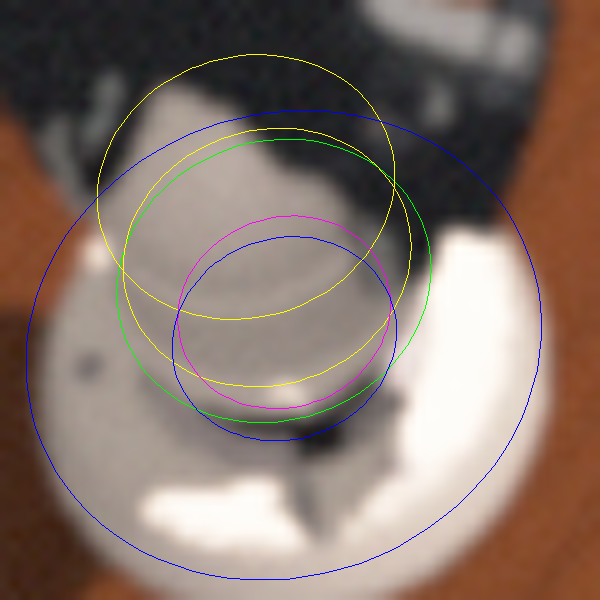

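Request:
arm_command(steps=[-1,0.06,0.5,-0.14,0,0,0,-1,0.02,0.4,0,0,0,0,-1,0,0,0,0,0,0,-1,0,0,0,0,0,0])

```text
clock: 9.95
tool_pos: [0.5064, -0.1663, 0.0609]
eef_rot: [-0.563, 0.427, -0.428, 0.563]
force: [-0.4, 0.5, -3.4]
gripper_width: 0.0563
```

```bash
python3 -c "
from h import *; st(.5065,-.1650,.055);lev()"
```

```text
t 9.95 p [ 0.5064 -0.1663  0.0609] yaw z 15.55 y [ 0.002 -0.001 -1.   ] F [-0.37  0.45 -3.44] M [ 0.01 -0.01 -0.01] w 0.0563 q7 0.08
tool delta cm [-0.12  0.59  0.04]
level rotvec tool deg [-0.08  0.    0.08]
```

Request:
arm_command(steps=[-1,-0.1,0.3,0.02,0,0,0,-1,0,0.25,0,0,0,0,-1,0,0,0,0,0,0,-1,0,0,0,0,0,0])

```text
clock: 10.28
tool_pos: [0.5062, -0.165, 0.0545]
eef_rot: [-0.563, 0.427, -0.428, 0.563]
force: [-0.3, 0.4, -2.6]
gripper_width: 0.0562
```

```bash
python3 -c "
from h import *; st(.5065,-.1650,.053);lev()"
```

```text
t 10.28 p [ 0.5062 -0.165   0.0545] yaw z 15.55 y [ 0.001 -0.001 -1.   ] F [-0.3   0.39 -2.58] M [0.05 0.01 0.01] w 0.0562 q7 0.07
tool delta cm [0.   0.15 0.03]
level rotvec tool deg [-0.06  0.    0.05]
```

Request:
arm_command(steps=[-1,0,0.15,0.02,0,0,0,-1,0,0.1,0,0,0,0,-1,0,0,0,0,0,0])

```text
clock: 10.53
tool_pos: [0.5066, -0.1649, 0.0518]
eef_rot: [-0.563, 0.427, -0.428, 0.563]
force: [-0.8, -0.2, -2.4]
gripper_width: 0.0563
```

```bash
python3 -c "
from h import *; st(.5065,-.1650,.051);lev()"
```

```text
t 10.53 p [ 0.5066 -0.1649  0.0518] yaw z 15.56 y [ 0.001 -0.001 -1.   ] F [-0.8  -0.23 -2.41] M [-0.02  0.04 -0.05] w 0.0563 q7 0.07
tool delta cm [ 0.01  0.08 -0.01]
level rotvec tool deg [-0.07 -0.    0.05]
```

Request:
arm_command(steps=[-1,0,0.12,0,0,0,0,-1,0,0,0,0,0,0,-1,0,0.12,0,0,0,0,-1,0,0,0,0,0,0])

```text
clock: 10.87
tool_pos: [0.5068, -0.165, 0.0502]
eef_rot: [0.563, -0.427, 0.428, -0.563]
force: [-1.3, -0.0, 3.3]
gripper_width: 0.0563
```

```bash
python3 -c "
from h import *; st(.5065,-.1650,.051);lev()"
```

```text
t 10.87 p [ 0.5068 -0.165   0.0502] yaw z 15.55 y [ 0.001 -0.002 -1.   ] F [-1.27 -0.04  3.32] M [ 0.08  0.48 -0.03] w 0.0563 q7 0.07
tool delta cm [-0.01 -0.08 -0.03]
level rotvec tool deg [-0.06 -0.    0.11]
```

Request:
arm_command(steps=[-1,0,0.12,0,0,0,0,-1,0,0,0,0,0,0])

```text
clock: 11.03
tool_pos: [0.5068, -0.165, 0.0495]
eef_rot: [0.563, -0.427, 0.429, -0.563]
force: [-0.6, 0.5, 3.0]
gripper_width: 0.0562
```

```bash
python3 -c "
from h import *; st(.5065,-.1650,.051);lev()
c=bot.camera('scene'); a=c['pixels'][220:280,235:295,::-1]; im=cv2.resize(a,None,fx=10,fy=10,interpolation=2);cv2.imwrite('pics/x6.png',im)"
```

```text
t 11.03 p [ 0.5068 -0.165   0.0495] yaw z 15.56 y [ 0.001 -0.002 -1.   ] F [-0.64  0.51  3.05] M [0.1  0.47 0.  ] w 0.0562 q7 0.07
tool delta cm [-0.   -0.15 -0.03]
level rotvec tool deg [-0.04  0.    0.13]
```

View pics/x6.png

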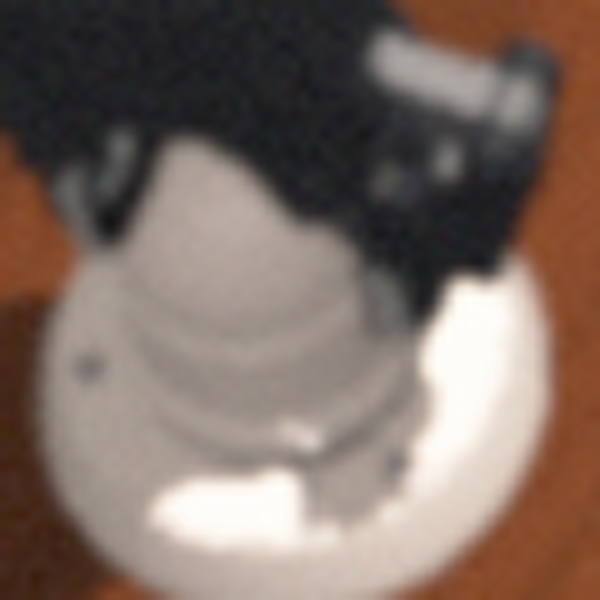

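```bash
python3 -c "
from h import *
c=bot.camera('scene')
a=c['pixels'][220:280,235:295,::-1]; im0=cv2.resize(a,None,fx=10,fy=10,interpolation=2)
t=np.linspace(0,2*np.pi,90); o=[]
for h in (.0072,.0115):
  im=im0.copy()
  def circ(C,r,z,col):
    p=(proj(c,np.c_[C[0]+r*np.cos(t),C[1]+r*np.sin(t),0*t+z])-[235,220]+.5)*10
    cv2.polylines(im,[p.astype(int)],True,col,1)
  C=[.5068,-.165];b=.024+h-.0155
  circ(C,.032,b+.0155,(0,255,0));circ(C,.029,b+.026,(0,255,255));circ(C,.029,b+.057,(0,255,255))
  o.append(im[:,:])
cv2.imwrite('pics/x7.png',cv2.resize(np.hstack(o),(800,400)))
"
```

```text
(no output)
```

View pics/x7.png

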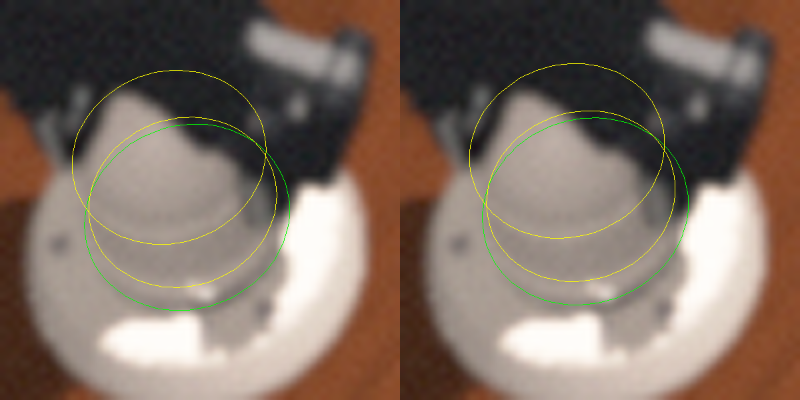

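Request:
arm_command(steps=[-1,0,0.2,0,0,0,0,-1,0,0.2,0,0,0,0,-1,0,0,0,0,0,0])

```text
clock: 11.38
tool_pos: [0.5069, -0.165, 0.0457]
eef_rot: [0.563, -0.427, 0.429, -0.563]
force: [-2.2, -0.8, 4.8]
gripper_width: 0.0568
```

```bash
python3 -c "
from h import *; st(.5066,-.1650,.043);lev()"
```

```text
t 11.38 p [ 0.5069 -0.165   0.0457] yaw z 15.56 y [ 0.002 -0.003 -1.   ] F [-2.23 -0.75  4.83] M [0.1  0.67 0.  ] w 0.0568 q7 0.06
tool delta cm [-0.01  0.27 -0.03]
level rotvec tool deg [-0.04  0.    0.16]
```

Request:
arm_command(steps=[-1,-0.02,0.15,-0.02,0,0,0.1,-1,0,0.1,0,0,0,0,-1,0,0,0,0,0,0])

```text
clock: 11.63
tool_pos: [0.5069, -0.165, 0.0436]
eef_rot: [0.563, -0.427, 0.428, -0.563]
force: [-2.3, 0.2, 7.3]
gripper_width: 0.0568
```

```bash
python3 -c "
from h import *; st(.5066,-.1650,.043);lev()"
```

```text
t 11.63 p [ 0.5069 -0.165   0.0436] yaw z 15.56 y [ 0.001 -0.002 -1.   ] F [-2.31  0.16  7.27] M [ 0.1   0.74 -0.04] w 0.0568 q7 0.06
tool delta cm [-0.01  0.06 -0.03]
level rotvec tool deg [-0.04 -0.    0.1 ]
```

Press a bit to h≈0–0.5, watching for the rim.

Request:
arm_command(steps=[-1,-0.02,0.12,-0.02,0,0,0,-1,0,0,0,0,0,0])

```text
clock: 11.8
tool_pos: [0.5069, -0.165, 0.0429]
eef_rot: [0.563, -0.427, 0.429, -0.563]
force: [-2.5, 0.3, 6.8]
gripper_width: 0.0562
```

```bash
python3 -c "
from h import *; st(.5066,-.1650,.0425);lev()"
```

```text
t 11.8 p [ 0.5069 -0.165   0.0429] yaw z 15.56 y [ 0.001 -0.002 -1.   ] F [-2.53  0.33  6.84] M [0.08 0.82 0.  ] w 0.0562 q7 0.06
tool delta cm [-0.01  0.04 -0.03]
level rotvec tool deg [-0.04 -0.    0.14]
```

Request:
arm_command(steps=[-1,0,0.06,0,0,4,0,-1,0,0.04,0,0,4,0,-1,0,0.03,0,0,4,0,-1,0,0,0,0,0,0])

```text
clock: 12.13
tool_pos: [0.5086, -0.166, 0.043]
eef_rot: [-0.513, 0.485, -0.489, 0.513]
force: [-2.6, 1.0, 5.4]
gripper_width: 0.0563
```

```bash
python3 -c "
from h import *; st(.5066,-.1650,.0425);lev()"
```

```text
t 12.13 p [ 0.5086 -0.166   0.043 ] yaw z 2.98 y [ 0.004 -0.004 -1.   ] F [-2.62  0.98  5.42] M [ 0.25  0.9  -0.06] w 0.0563 q7 -0.12
tool delta cm [-0.11  0.05 -0.2 ]
level rotvec tool deg [-0.23  0.    0.24]
```

Request:
arm_command(steps=[-1,-0.1,0.06,-0.2,-0.2,0,0.2,-1,0,0.03,0,0,4,0,-1,0,0.03,0,0,4,0,-1,0,0.03,0,0,4,0,-1,0,0,0,0,0,0])

```text
clock: 12.55
tool_pos: [0.5087, -0.166, 0.0434]
eef_rot: [0.456, -0.538, 0.542, -0.457]
force: [-1.6, 0.7, 5.4]
gripper_width: 0.0563
```

```bash
python3 -c "
from h import *; st(.5066,-.1650,.0425);lev()"
```

```text
t 12.55 p [ 0.5087 -0.166   0.0434] yaw z -9.58 y [ 0.004 -0.003 -1.   ] F [-1.63  0.7   5.38] M [0.2  0.74 0.01] w 0.0563 q7 -0.3
tool delta cm [-0.06  0.09 -0.23]
level rotvec tool deg [-0.28 -0.    0.13]
```

Request:
arm_command(steps=[-1,-0.05,0.1,-0.2,-0.2,0,0.1,-1,0,0.03,-0.05,0,4,0,-1,0,0.03,-0.05,0,4,0,-1,0,0.03,-0.05,0,4,0,-1,0,0.03,-0.05,0,4,0,-1,0,0,0,0,0,0])

```text
clock: 13.05
tool_pos: [0.5088, -0.1662, 0.0436]
eef_rot: [0.371, -0.598, 0.604, -0.375]
force: [-1.7, -0.2, 2.7]
gripper_width: 0.0564
```

```bash
python3 -c "
from h import *; st(.5066,-.1650,.0425);lev()"
```

```text
t 13.05 p [ 0.5088 -0.1662  0.0436] yaw z -26.28 y [ 0.009 -0.004 -1.   ] F [-1.73 -0.17  2.72] M [ 0.32  0.68 -0.11] w 0.0564 q7 -0.54
tool delta cm [-0.01  0.11 -0.25]
level rotvec tool deg [-0.57  0.   -0.  ]
```

Request:
arm_command(steps=[-1,0,0.12,-0.2,-0.5,0,0,-1,0,0.06,-0.05,0,0,0,-1,0,0,0,0,0,0])

```text
clock: 13.3
tool_pos: [0.509, -0.1661, 0.0432]
eef_rot: [0.374, -0.598, 0.601, -0.376]
force: [-2.7, 0.1, 6.3]
gripper_width: 0.0564
```

```bash
python3 -c "
from h import *; st(.5066,-.1650,.0425);lev()"
```

```text
t 13.3 p [ 0.509  -0.1661  0.0432] yaw z -25.98 y [ 0.005 -0.002 -1.   ] F [-2.71  0.13  6.25] M [ 0.26  0.86 -0.02] w 0.0564 q7 -0.53
tool delta cm [ 0.01  0.07 -0.26]
level rotvec tool deg [-0.33 -0.   -0.01]
```

Request:
arm_command(steps=[-1,0,0.07,-0.05,-0.1,4,0,-1,0,0.05,-0.05,-0.1,4,0,-1,0,0.05,-0.05,-0.1,4,0,-1,0,0.05,-0.05,-0.1,4,0,-1,0,0.03,0,0,0,0])

```text
clock: 13.72
tool_pos: [0.5093, -0.1663, 0.0425]
eef_rot: [0.286, -0.646, 0.647, -0.287]
force: [-2.5, 1.3, 7.3]
gripper_width: 0.0568
```

```bash
python3 -c "
from h import *; st(.5066,-.1650,.0425);lev()"
```

```text
t 13.72 p [ 0.5093 -0.1663  0.0425] yaw z -42.19 y [ 0.002  0.    -1.   ] F [-2.52  1.26  7.33] M [ 0.31  0.86 -0.06] w 0.0568 q7 -0.75
tool delta cm [ 0.09 -0.01 -0.29]
level rotvec tool deg [-0.08 -0.   -0.1 ]
```

Request:
arm_command(steps=[-1,0.05,0.04,-0.05,0,3,0,-1,0,0.04,-0.05,0,3,0,-1,0,0.04,0,0,3,0,-1,0,0.02,0,0,0,0])

```text
clock: 14.05
tool_pos: [0.5095, -0.1663, 0.0425]
eef_rot: [0.234, -0.666, 0.667, -0.236]
force: [-3.0, 1.3, 6.3]
gripper_width: 0.0564
```

```bash
python3 -c "
from h import *; st(.5066,-.1650,.0425);lev()"
```

```text
t 14.05 p [ 0.5095 -0.1663  0.0425] yaw z -51.15 y [ 0.003 -0.    -1.   ] F [-3.02  1.31  6.29] M [ 0.25  0.66 -0.1 ] w 0.0564 q7 -0.88
tool delta cm [ 0.14 -0.   -0.28]
level rotvec tool deg [-0.14  0.   -0.13]
```

Request:
arm_command(steps=[-1,0,0.03,0,0,2,0,-1,0,0.03,0,0,1.5,0,-1,0,0,0,0,0,0])

```text
clock: 14.3
tool_pos: [0.5095, -0.1661, 0.0425]
eef_rot: [0.216, -0.673, 0.674, -0.217]
force: [-1.7, 0.3, 5.0]
gripper_width: 0.0562
```

```bash
python3 -c "
from h import *; st(.5066,-.1650,.0425);lev()"
```

```text
t 14.3 p [ 0.5095 -0.1661  0.0425] yaw z -54.32 y [ 0.002 -0.001 -1.   ] F [-1.72  0.33  5.02] M [0.08 0.49 0.25] w 0.0562 q7 -0.92
tool delta cm [ 0.17  0.   -0.26]
level rotvec tool deg [-0.12  0.   -0.08]
```

Request:
arm_command(steps=[-1,0,0.02,0,0,1.2,0,-1,0,0,0,0,0,0])

```text
clock: 14.47
tool_pos: [0.5094, -0.166, 0.0425]
eef_rot: [0.212, -0.674, 0.675, -0.213]
force: [-1.2, 0.5, 4.4]
gripper_width: 0.0567
```

```bash
python3 -c "
from h import *; st(.5066,-.1650,.0425);lev()"
```

```text
t 14.47 p [ 0.5094 -0.166   0.0425] yaw z -55.04 y [ 0.001 -0.002 -1.   ] F [-1.19  0.5   4.42] M [0.07 0.43 0.52] w 0.0567 q7 -0.94
tool delta cm [ 0.18  0.   -0.24]
level rotvec tool deg [-0.13  0.   -0.01]
```

Request:
arm_command(steps=[-1,0,-0.15,0,0,-0.4,0,-1,0,-0.15,0,0,0,0,-1,0,-0.1,0,0,0,0,-1,0,0,0,0,0,0])

```text
clock: 14.8
tool_pos: [0.5092, -0.1659, 0.0462]
eef_rot: [0.217, -0.673, 0.674, -0.217]
force: [-1.9, 0.3, 4.2]
gripper_width: 0.0565
```

```bash
python3 -c "
from h import *; st(.5066,-.1650,.0425);lev()"
```

```text
t 14.8 p [ 0.5092 -0.1659  0.0462] yaw z -54.3 y [ 0.001 -0.001 -1.   ] F [-1.86  0.27  4.23] M [0.16 0.45 0.05] w 0.0565 q7 -0.92
tool delta cm [ 0.16  0.37 -0.23]
level rotvec tool deg [-0.08 -0.    0.02]
```

Request:
arm_command(steps=[-1,0,-0.12,0,0,0,0,-1,0,-0.08,0,0,0,0,-1,0,0,0,0,0,0])

```text
clock: 15.05
tool_pos: [0.5092, -0.166, 0.0467]
eef_rot: [0.216, -0.673, 0.673, -0.217]
force: [-0.7, -0.2, 3.3]
gripper_width: 0.056
```

```bash
python3 -c "
from h import *; st(.5066,-.1650,.0425);lev()"
```

```text
t 15.05 p [ 0.5092 -0.166   0.0467] yaw z -54.3 y [ 0.001 -0.    -1.   ] F [-0.71 -0.15  3.31] M [0.16 0.35 0.03] w 0.056 q7 -0.92
tool delta cm [ 0.15  0.42 -0.24]
level rotvec tool deg [-0.04  0.   -0.04]
```

Request:
arm_command(steps=[-1,0,-0.15,0,0,0,0,-1,0,-0.1,0,0,0,0,-1,0,0,0,0,0,0])

```text
clock: 15.3
tool_pos: [0.5092, -0.1661, 0.0468]
eef_rot: [-0.216, 0.673, -0.673, 0.217]
force: [-0.8, -0.5, 2.7]
gripper_width: 0.0564
```

```bash
python3 -c "
from h import *; st(.5066,-.1650,.0425);lev()"
```

```text
t 15.3 p [ 0.5092 -0.1661  0.0468] yaw z -54.3 y [ 0.001  0.001 -1.   ] F [-0.76 -0.5   2.72] M [0.09 0.17 0.06] w 0.0564 q7 -0.92
tool delta cm [ 0.15  0.43 -0.23]
level rotvec tool deg [ 0.01  0.   -0.09]
```

Request:
arm_command(steps=[0.3,0,0,0,0,0,0,1,0,0,0,0,0,0,1,0,0,0,0,0,0,1,0,0,0,0,0,0,1,0,0,0,0,0,0,1,0,0,0,0,0,0,1,0,-1,0,0,0,0,1,0,-2,0,0,0,0,1,0,-3,0,0,0,0,1,0,-4,0,0,0,0,1,0,-4,0,0,0,0,1,0,-4,0,0,0,0,1,0,0,0,0,0,0])

```text
clock: 16.38
tool_pos: [0.5082, -0.1645, 0.2392]
eef_rot: [-0.218, 0.674, -0.672, 0.217]
force: [2.4, 0.5, -0.0]
gripper_width: 0.0855
```

```bash
python3 -c "
from h import *; st(.5066,-.1650,.0425);lev()
c=bot.camera('scene');save(c,'s9.png')
a=c['pixels'][210:290,225:305,::-1]; im0=cv2.resize(a,None,fx=7,fy=7,interpolation=2)
t=np.linspace(0,2*np.pi,90); o=[im0]
im=im0.copy()
def circ(C,r,z,col):
    p=(proj(c,np.c_[C[0]+r*np.cos(t),C[1]+r*np.sin(t),0*t+z])-[225,210]+.5)*7
    cv2.polylines(im,[p.astype(int)],True,col,1)
C=[.5075,-.165];b=.024+.0045-.0155
circ(C,.032,b+.0155,(0,255,0));circ(C,.029,b+.026,(0,255,255));circ(C,.029,b+.057,(0,255,255))
cv2.imwrite('pics/x9.png',cv2.resize(np.hstack([im0,im]),(800,400)))
"
```

```text
t 16.38 p [ 0.5082 -0.1645  0.2392] yaw z -54.2 y [-0.002  0.002 -1.   ] F [ 2.44  0.51 -0.02] M [ 0.   -0.15 -0.02] w 0.0855 q7 -0.8
tool delta cm [1.600e-01 1.967e+01 1.000e-02]
level rotvec tool deg [0.16 0.   0.  ]
```

View pics/x9.png

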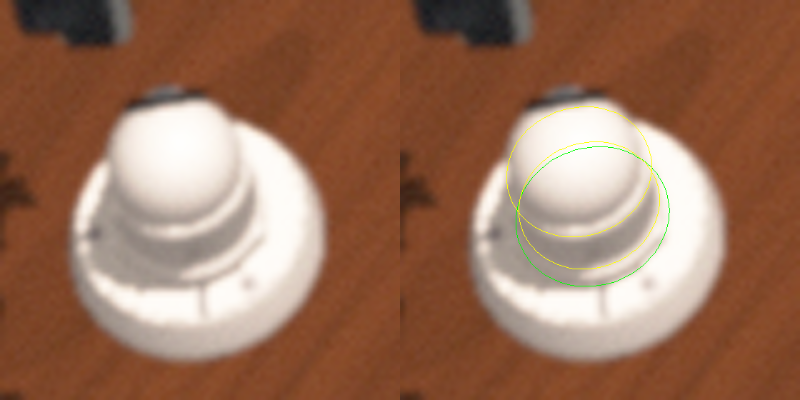

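View pics/s9.png

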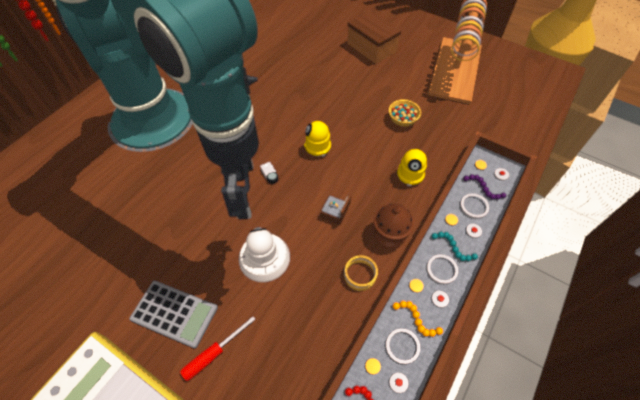

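```bash
python3 -c "
from h import *; st(); bot.hand_in()"
```

```text
t 16.43 p [ 0.5067 -0.1643  0.2363] yaw z -54.21 y [-0.005  0.003 -1.   ] F [-0.93  0.27 -0.16] M [-0.01  0.03  0.05] w 0.0852 q7 -0.8
the job is handed in; nothing more can be done
```

The white camera is on its mount and locked, and I handed the job in at 16.4 s; no verdict is reported.

**Insertion:** The notch nearest the bar lay about 14 degrees counter-clockwise of it, judged from the pictures. I lined the lugs up with the notches, and the camera went down until the sprung plate took it at about 6 N.

**Turning:** I pressed it to about h 0.5 mm, with roughly 9 to 10 N, and turned it clockwise about 70 degrees until I felt the stop. The stop torque reached 0.5 N m, about 20 N at the lugs. I then eased back a little under 1 degree.

**Checks:**
- **Lock:** The camera rose and stopped at h 4.5 mm. It stayed there when I commanded the gripper further up, so it is held.
- **After release:** The scene picture shows it upright on the mount at the locked height, with the gripper clear.
- **Other goods:** Judged by eye in that picture, they look where they were; I did not measure them.

**Disagreements:**
- While the camera hung over the mount, a bright spot I took for a rib read about 12 degrees off the angle I expected. The clean drop into the notches showed the lug angle was right.
- During turning, the tool sat about 2.5 mm off the mount centre I had estimated, with side forces under 4 N.

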